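Seat a steel block on the check-weigh scale

TASK

Weigh the dark steel block: pick it up from the plywood board and set it down gently on the scale's small pan, lengthways and clear of the two low stops. Then slide it along until it presses on the end stop, and after that sideways until it presses on the side stop, leaning on each with a light push of about 10 N for half a second and never as much as 20 N, since the stops bend. Let go and leave the block there, lying square and centred on the pan with no edge overhanging; leave the other things on the bench where they are.

Things in the scene. Friction and masses are not known exactly. Their poses are not given: they have to be found in the camera images.
- block: Loose bar of dark steel, 100 (its x) x 50 (its y) x 20 mm high, 0.6 to 0.95 kg. Origin: centre of its underside; z up; half a turn makes no difference. It starts on the plywood board, turned by up to 0.6 rad from it. Slid on the pan it drags with 1 to 4 N, more if pressed down, which adds to the push felt at the tool. Grip it across its 50 mm width.
- rest: Fixed flat plywood board, 170 (x) x 120 (y) x 8 mm, on which the block starts. Origin: centre of its underside, at bench height. Its place may be left or right on the bench.
- scale: Fixed bench scale, grey housing 220 (x) x 180 (y) x 52 mm high with a black display panel on its -x side; the pan sits on a short neck above it. Origin: at bench height, 20 mm in -x from below the pan's centre. x points from the display towards the end stop, y towards the side stop. It may be left or right on the bench, turned by up to 0.35 rad.
- pan_top (a point): Centre of the pan's upper face, 70 mm above the bench, axes as the scale's. The pan is a fixed steel plate 120 (x) x 70 (y) x 6 mm, so it reaches 60 mm and 35 mm from here. Home against both stops, the block's centre is within 4 mm of here along x and y, whatever the stops' settings.
- end_stop: Stop at the pan's +x edge: fixed bracket with a rigid steel lip, 5 mm thick (x), 60 mm long (y), rising 6 mm above the pan. Origin: on the bracket, 62.5 mm in +x from pan_top, at the pan's upper face. The lip is screwed tight with its inner face anywhere from 46 to 54 mm in +x from pan_top, unlike each time and not measured: find it by feel. 20 N bends it.
- side_stop: Stop at the pan's +y edge: fixed bracket with a rigid steel lip, 85 mm long (x), 5 mm thick (y), rising 6 mm above the pan: keep gripping fingertips above it. Origin: on the bracket, 37.5 mm in +y from pan_top, at the pan's upper face. The lip's inner face is set anywhere from 21 to 29 mm in +y from pan_top, unlike each time and not measured: find it by feel. 20 N bends it.
- bin: Bystander: small open blue plastic bin of aluminium pins, 150 x 110 x 55 mm high, loose. Origin: centre of its underside.
- round: Bystander: short dark steel round, 52 mm across, 45 mm high, standing loose. Origin: centre of its underside.
- bush: Bystander: brass bush, 40 mm across, 30 mm high, standing loose. Origin: centre of its underside.
Mind the look-alikes: they are no part of the job. What is meant by the block is not orange or purple, and is the smaller of those in its own colour.

How it is judged:
On the way, in this order (a step that is already met when the one before it is completed fails the run):
1. the block lies on the pan (z of block in the frame of pan_top between -0.003 and 0.003 m and angle between block's own z axis and vertical below 0.05 rad and horizontal distance between block and pan_top below 0.03 m and angle between the x axis of block and the x axis of pan_top, either way round below 0.2 rad and contact force between block and pan above 0.5 N), for 0.1 s.
2. lying on the pan, the block is pressed on the end stop with more than 3 N for 0.3 s (z of block in the frame of pan_top between -0.003 and 0.003 m and angle between block's own z axis and vertical below 0.05 rad and contact force between block and end_stop above 3 N), for 0.3 s.
3. then it is pressed on the side stop with more than 3 N for 0.3 s (z of block in the frame of pan_top between -0.003 and 0.003 m and angle between block's own z axis and vertical below 0.05 rad and contact force between block and side_stop above 3 N), for 0.3 s.
At the end, for the whole second after the job is handed in: The block lies flat on the pan, where the stops put it: its centre within 7 mm of the pan's centre along each of the pan's axes, lengthways within 0.04 rad (2 degrees), so that no edge overhangs; at rest and let go (z of block in the frame of pan_top between -0.003 and 0.003 m and angle between block's own z axis and vertical below 0.05 rad and x of block in the frame of pan_top between -0.007 and 0.007 m and y of block in the frame of pan_top between -0.007 and 0.007 m and angle between the x axis of block and the x axis of pan_top, either way round below 0.04 rad and linear speed of block below 0.01 m/s and contact force between block and the fingers below 0.05 N); the robot touches nothing.
It fails at once if the end stop is loaded with 20 N or more (contact force between end_stop and anything else above 20 N).
It fails at once if the side stop is loaded with 20 N or more (contact force between side_stop and anything else above 20 N).
It fails at once if the pan is hit or pressed with more than 45 N (block dropped or forced down) (contact force between pan and anything else above 45 N).
It fails at once if a bystander (bin, steel round or brass bush) is moved by more than 15 mm (distance of any of bin, round, bush from where it was at the start of the episode above 0.015 m).
It also fails if it takes over 72 s, if anything falls off the work surface, if the arm or the gripper's body presses on something with over 40 N, if the wrist force passes 120 N, or if a joint passes its speed limit or range.

ROBOT

A 7-joint arm with a two-finger parallel gripper is mounted at the origin on the work surface. World frame = base frame: x ahead of the robot, y to its left, z up, the work surface at z = 0. Lengths are in m, angles in rad, forces in N, time in s.
With the tool pointing down it reaches from about 0.4 to 0.85 m from the base axis. Payload 10.4 kg.
Tool frame: the origin (TCP) lies on the centre line of the jaws, within the pads' length; the fingertips stand 11 mm ahead of it and the grasp point (between the pads) lies 8 mm behind it (tip_reach is the distance from the TCP to the fingertips, in m); z points along the fingers, y is the line along which they close (so a half turn about z gives the same grasp; the last joint's range is limited). The gripper opens to 85 mm and grips with 20 to 120 N. Pads are 22 mm wide; open, the fingers measure 114 mm over their backs; the gripper's body (76 mm by 85 mm) begins 54 mm behind the grasp point. The pads swing forward as they close: fully open they stand 13 mm farther back than shut.
Start: joints at [-1.223, 0.332, -0.065, 1.46, 0.022, 1.35, -0.088], TCP at [0.226, 0.583, 0.242] pointing down, gripper open.
Joint ranges: [-2.6, 2.6], [-0.5, 2.12], [-1.47, 1.34], [0.16, 2.42], [-1.27, 4.41], [0.06, 2.06], [-2.6, 2.6]. Speed limits (rad/s): [2.22, 2.22, 2.79, 2.79, 3.14, 3.14, 3.14].

INTERFACE

Orientations are given as a unit quaternion [x, y, z, w].
In Python, from workcell import get_obs, camera, hand_in, tip_reach gives the robot as it stands. The module is installed in compiled form; this text tells all that it offers.
- The arm moves only by the tool move_arm, never from a script. Its argument "plan" is a list of rows, each an object with "delta_pos": the shift along the tool's x, y, z in normalised numbers (1 is 0.5 m), a list of three; "turn": the turn, a rotation vector about the tool's x, y, z in parts of the range, where 1.0 means pi/2 rad, a list of three; "fingers": the closure, from 0 (fully open) to 1 (shut). A call has 1 to 12 rows; each row is the pose to reach, as a shift and turn from the pose commanded when the call began, along the tool's axes at that moment; what a row does not reach only later rows make up. A row lasts 1/8 s, in which the tool goes at most 62.5 mm and 10.7 degrees, less where a joint would pass 70% of its speed; a pose out of reach is approached as far as the arm can. Shift and turn numbers lie between -1 and 1, and a call with a number outside is refused. A call with a gripper value outside its range is refused whole. The fingers move at their own pace and stop on an object; "force" is the grip in N (left out, the last holds). Time passes only in rows, so rows that repeat a pose let the fingers close. It gives the time, the measured TCP pose, the force, the opening and the grip force at its end, in the units of the state.
- get_obs(): the state, without advancing time (a new reading comes with each control period).
- camera(name): name is "scene" or "top"; returns a dict with "color" (400x640x3 uint8, red, green, blue), "range_z" (400x640 float32, m along the optical axis (not along the pixel's ray), 0 where there is no reading), "fx", "fy", "cx", "cy" (pixels), "k1" (the pictures are not rectified: a ray, as slopes to the right and down, at radius r is drawn at 1 + k1 r^2 times it, then the intrinsics apply), "R" (3x3) and "t" (3): a world point X has camera coordinates R X + t. Camera axes: x right, y down, z forward; pixel columns grow to the right and rows downward; lengths in m; the calibration is good to about 2 mm. A picture is of the moment at which its call begins.
- hand_in(): hands the job in; it is judged then, once.
The state is a dict: "clock": time; "joint_pos": joint angles; "joint_velocities": joint speeds; "tau": joint torques, N m; "position": TCP position; "ee_rot": TCP orientation; "ft_force": force on the tool from outside, world axes, zero at the start; "torque": the same for the moment, N m; "grip_width": opening from 0.0 (shut) to 1.0 (fully open); "grasp_force": force on a finger pad.
Only numpy, scipy, OpenCV 4.12 (cv2) and the standard library are available. Lean on these libraries where they do the work, as an engineer would, in place of code of your own. Each camera call takes 0.05 s, during which the arm holds its last target. There are 200 camera calls.

## Working session

There is one attempt and no reset: what is moved stays moved. The work goes in short steps, Python scripts to look and compute and a tool call to move; the robot and the scene stay as the last step left them, time stands still between calls to the robot, and variables do not carry over. Pictures are saved under pics/ and viewed, at most 10 in all, crops included, and the job is handed in when it is done.

Besides the shell and the picture viewer there is one more tool, called after "Emit:" as name([rows], argument=value, ...), one row to a line, values as JSON. move_arm: Moves the arm, as the interface text tells. Its arguments: {"type":"object","properties":{"plan":{"type":"array","items":{"type":"object","properties":{"delta_pos":{"type":"array","items":{"type":"number"}},"turn":{"type":"array","items":{"type":"number"}},"fingers":{"type":"number"}}}},"force":{"type":"number"}},"required":["plan"]}

```bash
mkdir -p pics; python3 - <<'E'
from workcell import *
import numpy as np,cv2
o=get_obs();print({k:np.round(v,3) for k,v in o.items()},tip_reach if not callable(tip_reach) else tip_reach())
for n in("scene","top"):
    c=camera(n);np.savez(f"{n}0.npz",**c);cv2.imwrite(f"pics/{n}0.png",c["color"][...,::-1])
    print(n,c["fx"],c["cx"],c["cy"],c["k1"],np.round(-c["R"].T@c["t"],3),c["R"].round(2).tolist())
E
```

```text
{'clock': np.float64(0.0), 'joint_pos': array([-1.223,  0.333, -0.065,  1.461,  0.022,  1.35 , -0.088]), 'joint_velocities': array([-0.002,  0.003,  0.001,  0.   , -0.001,  0.001,  0.001]), 'tau': array([-1.0000e-03, -6.2545e+01,  4.9000e-02, -3.9160e+01,  1.6000e-02,
        1.0000e-02, -0.0000e+00]), 'position': array([0.226, 0.582, 0.242]), 'ee_rot': array([ 0.184,  0.983, -0.001, -0.   ]), 'ft_force': array([ 0.036,  0.608, -1.037]), 'torque': array([-0.038,  0.024, -0.008]), 'grasp_force': np.float64(0.0), 'grip_width': np.float64(0.995)} 0.011
scene 440.6686467684686 316.1661866089795 197.79746046750014 -0.019167182830461864 [1.037 0.215 0.917] [[-0.54, 0.84, 0.01], [0.71, 0.47, -0.52], [-0.45, -0.27, -0.85]]
top 370.53626633387347 320.5964397872969 199.1448919250685 -0.08124178308798846 [ 0.515 -0.088  1.057] [[-0.01, -1.0, -0.0], [-1.0, 0.01, -0.07], [0.07, 0.0, -1.0]]
```

View pics/top0.png

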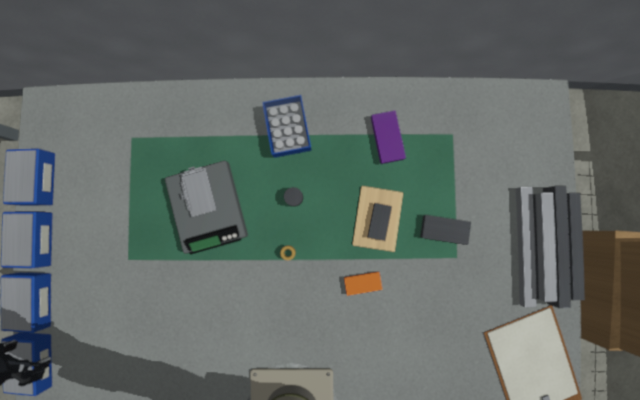

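View pics/scene0.png

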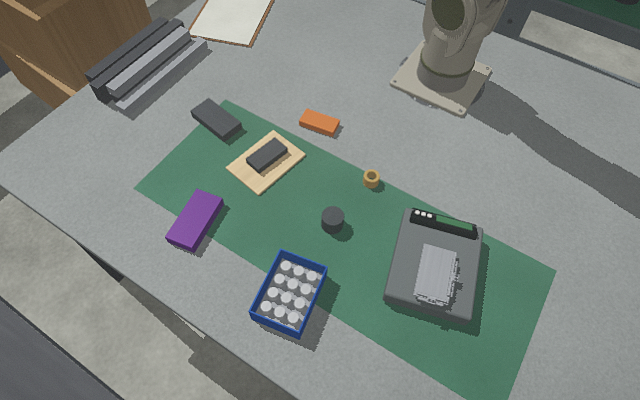

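The top view shows two dark bars: one on the plywood at about (379,221), and a larger one on the mat at (446,229). The orange bar (363,283) and the purple one (388,137) are ruled out by colour. The block is the bar at (379,221), because it's the smaller of the dark pair and lies on the plywood. The scale is at (205,207), with its display towards the robot.

```bash
cat > h.py <<'E'
import numpy as np,cv2
def load(n): return dict(np.load(n))
def cast(c,uv,z):
    uv=np.asarray(uv,float).reshape(-1,2);K=np.array([[c["fx"],0,c["cx"]],[0,c["fy"],c["cy"]],[0,0,1.]])
    p=cv2.undistortPoints(uv.reshape(-1,1,2),K,np.array([float(c["k1"]),0,0,0])).reshape(-1,2)
    # exact inverse of x*(1+k1 r^2)
    d=np.c_[p,np.ones(len(p))]@c["R"]; o=-c["R"].T@c["t"]
    return o+d*((z-o[2])/d[:,2])[:,None]
def proj(c,X):
    q=np.asarray(X)@c["R"].T+c["t"];s=q[:,:2]/q[:,2:];s=s*(1+c["k1"]*(s**2).sum(1))[:,None]
    return s*[c["fx"],c["fy"]]+[c["cx"],c["cy"]]
def comp(m,near):
    n,l,s,ce=cv2.connectedComponentsWithStats(m.astype(np.uint8),connectivity=4)
    ok=[i for i in range(1,n) if s[i,4]>60]
    i=min(ok,key=lambda i:np.hypot(*(ce[i]-near)));return l==i
def rect(c,m,z):
    k=max(cv2.findContours(m.astype(np.uint8),0,1)[0],key=cv2.contourArea)
    P=cast(c,k.reshape(-1,2),z)[:,:2];(x,y),(w,h),a=cv2.minAreaRect((P*1000).astype(np.float32))
    if w<h:w,h,a=h,w,a+90
    return np.round([x,y,w,h,(a+90)%180-90],1)
E
python3 - <<'E'
from h import *
for n,pb,ps,pp in(("top",(379,221),(220,225),(198,192)),("scene",(267,155),(410,300),(437,275))):
    c=load(n+"0.npz");im=c["color"].astype(int);hsv=cv2.cvtColor(c["color"],cv2.COLOR_RGB2HSV).astype(int)
    for th in(70,80,90):print(n,"block",th,rect(c,comp((hsv[...,2]<th)&(hsv[...,1]<90),pb),.028))
    wood=comp((hsv[...,0]<25)&(hsv[...,1]>50)&(hsv[...,2]>110),pb);print("rest",rect(c,wood,.008))
    print("px",[hsv[q[1],q[0]].tolist() for q in(pb,ps,pp)])
    for th in(120,135,150):print("pan",rect(c,comp((hsv[...,2]>th)&(hsv[...,1]<40),pp),.072))
    print("house",rect(c,comp((hsv[...,2]>60)&(hsv[...,1]<60)&(hsv[...,2]<220),ps),.052))
    r=c["range_z"];v,u=np.mgrid[:400,:640];s=np.c_[u.ravel(),v.ravel()]
    o=-c["R"].T@c["t"];d=cast(c,s,0.)-o;d/= (d@c["R"][2])[:,None];X=o+d*r.ravel()[:,None];Z=X[:,2].reshape(400,640)
    for lo,hi,z,p in((.062,.09,.072,pp),(.044,.062,.052,ps),(.02,.036,.028,pb)):
        try:print("depth",z,rect(c,comp((Z>lo)&(Z<hi)&(r>0),p),z))
        except Exception as e:print(e)
for n,(a,b,e,f) in(("top",(150,150,260,260)),("scene",(370,200,500,330)),("top",(340,170,480,260))):
    pass
t=load("top0.npz")["color"];s=load("scene0.npz")["color"]
R=lambda i,k:cv2.resize(i,None,fx=k,fy=k,interpolation=cv2.INTER_CUBIC)
A=R(t[150:260,155:255],4);B=R(t[180:255,345:475],3)
H=np.zeros((440,800,3),np.uint8);H[:,:400]=A;H[:225,405:795]=B
cv2.imwrite("pics/crop.png",H[...,::-1])
E
```

```text
top block 70 [ 511.5 -369.6   62.3   10.6   -9.1]
top block 80 [ 525.8 -246.6   92.6   47.   -12.4]
top block 90 [ 525.5 -246.8   94.3   48.7  -12.4]
rest [ 534.7 -246.3  169.3  120.2   -9.5]
px [[105, 20, 75], [90, 15, 100], [105, 11, 141]]
pan [610.3 246.9 124.8  74.9  15.6]
pan [606.  244.5 110.   70.5  15.5]
pan [ 5.349e+02 -6.472e+02  1.581e+02  2.600e+01 -3.000e-01]
house [574.3 231.4 225.5 185.8  15. ]
depth 0.072 [611.8 250.4 131.7  83.4  14.8]
depth 0.052 [567.9 230.9 225.2 181.7  15.7]
depth 0.028 [ 524.5 -249.1   99.9   51.3  -12.5]
scene block 70 [ 542.9 -227.6  105.5   44.2  -33.5]
scene block 80 [ 543.9 -229.1  105.8   49.8  -37.3]
scene block 90 [ 544.5 -228.3  105.8   51.8  -37.3]
rest [ 536.2 -246.1  170.8  121.1   -9.5]
px [[100, 8, 96], [90, 11, 111], [103, 11, 168]]
pan [581.6 231.2 205.2 168.7  15.2]
pan [611.2 250.5 125.5  83.6  15.3]
pan [611.5 249.2 124.6  79.7  15.4]
house [609.2  -4.6  67.   49.2  31. ]
depth 0.072 [612.4 249.9 127.6  81.1  14.2]
depth 0.052 [571.7 233.1 226.3 178.   15.3]
depth 0.028 [ 527.5 -247.9  103.2   54.7  -12.4]
```

View pics/crop.png

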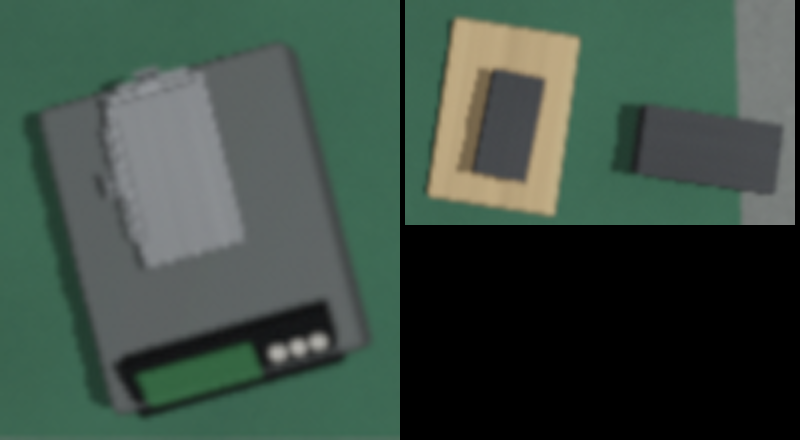

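The crop confirms it: the bar on the plywood is clearly smaller than the dark one beside it. The pan's stops are on its far and left edges. Next I'll get the pan's yaw and centre from its two free edges.

```bash
python3 - <<'E'
from h import *
for n,ps,pp,th in(("top",(220,225),(198,192),120),("scene",(410,300),(437,275),140)):
    c=load(n+"0.npz");hsv=cv2.cvtColor(c["color"],cv2.COLOR_RGB2HSV).astype(int)
    a=np.radians(15.3);ex=np.array([np.cos(a),np.sin(a)]);ey=np.array([-ex[1],ex[0]])
    for th in((115,120,125) if n=="top" else(130,140,150)):
        m=comp((hsv[...,2]>th)&(hsv[...,1]<40),pp);k=max(cv2.findContours(m.astype(np.uint8),0,1)[0],key=cv2.contourArea).reshape(-1,2)
        P=cast(c,k,.07)[:,:2]-[.61,.248];x=P@ex;y=P@ey
        L=lambda s,t:(np.polyfit(s,t,1)[0],np.median(t))
        lo=np.percentile(x,3);s=(x<x.min()+.007)&(abs(y)<.025);A=L(y[s],x[s]);s=(y<y.min()+.007)&(abs(x)<.045);B=L(x[s],y[s])
        print(n,th,"-x edge slope,x",np.round(A,4),"-y edge",np.round(B,4),"ext",np.round([x.min(),x.max(),y.min(),y.max()],4),
         "pan est",np.round(np.array([.61,.248])+ex*(A[1]+.06)+ey*(B[1]+.035),4))
    m=cv2.inRange(hsv.astype(np.int16),(0,0,55 if n=="top" else 60),(180,60,255))>0
    k=max(cv2.findContours(comp(m,ps if n=="top" else (430,260)).astype(np.uint8),0,1)[0],key=cv2.contourArea).reshape(-1,2)
    P=cast(c,k,.052)[:,:2]-[.61,.248];x=P@ex;y=P@ey
    for q,w,v in((x,y,y),(y,x,x)):
        for e in(q.min(),q.max()):
            mid=(w.min()+w.max())/2;s=(abs(q-e)<.012)&(abs(w-mid)<.06)
            print("  house",np.round([np.median(q[s]),*np.polyfit(w[s],q[s],1)[:1],mid],4))
E
```

```text
top 115 -x edge slope,x [ 0.0028 -0.0613] -y edge [ 0.0047 -0.0372] ext [-0.0625  0.063  -0.0385  0.037 ] pan est [0.6093 0.2455]
top 120 -x edge slope,x [ 0.0132 -0.0608] -y edge [ 0.0061 -0.0369] ext [-0.0621  0.063  -0.0383  0.037 ] pan est [0.6098 0.246 ]
top 125 -x edge slope,x [ 0.0416 -0.0596] -y edge [ 0.0017 -0.0366] ext [-0.062   0.0622 -0.0378  0.035 ] pan est [0.6108 0.2466]
  house [-0.148   0.0711 -0.0067]
  house [ 0.0664  0.0251 -0.0067]
  house [-0.0981  0.0023 -0.0391]
  house [ 0.0845  0.0034 -0.0391]
scene 130 -x edge slope,x [-0.0054 -0.0611] -y edge [ 0.0025 -0.0387] ext [-0.0623  0.0648 -0.0397  0.0444] pan est [0.61   0.2442]
scene 140 -x edge slope,x [-0.0007 -0.0607] -y edge [-0.0005 -0.0384] ext [-0.0618  0.0637 -0.0394  0.0427] pan est [0.6103 0.2445]
scene 150 -x edge slope,x [ 0.0077 -0.0605] -y edge [ 0.0034 -0.0375] ext [-0.0616  0.0633 -0.0389  0.041 ] pan est [0.6102 0.2455]
  house [-0.0982 -0.0033 -0.2442]
  house [-0.0398  0.0636 -0.2442]
  house [-0.2652  0.0789 -0.0677]
  house [-0.2241 -0.1239 -0.0677]
```

The manual's scale: shifts go in shares of 0.5 m and turns go in shares of pi/2 rad. Converting my numbers, -0.43 m is -0.86, -0.357 m is -0.714, -0.154 rad is -0.098.

Emit:
move_arm([
  {"delta_pos": [-0.08,-0.06,0]},
  {"delta_pos": [-0.16,-0.12,0]},
  {"delta_pos": [-0.24,-0.18,0]},
  {"delta_pos": [-0.32,-0.24,0]},
  {"delta_pos": [-0.4,-0.3,0]},
  {"delta_pos": [-0.48,-0.36,0]},
  {"delta_pos": [-0.56,-0.42,0]},
  {"delta_pos": [-0.64,-0.48,0]},
  {"delta_pos": [-0.714,-0.544,0]},
  {"delta_pos": [-0.76,-0.63,0.02],"turn": [0,0,-0.0318]},
  {"delta_pos": [-0.81,-0.72,0.04],"turn": [0,0,-0.0637]},
  {"delta_pos": [-0.86,-0.8,0.06],"turn": [0,0,-0.098]},
], force=40)

```text
validation failed for argument at $.pl...
```

```bash
cat > go.py <<'E'
import sys,numpy as np
from scipy.spatial.transform import Rotation as R
from workcell import get_obs
def show(x,y,z,yaw):
    o=get_obs();r=R.from_quat(o["ee_rot"]);d=r.inv().apply(np.array([x,y,z])-o["position"])
    # target: z down, tool y along object y (or opposite)
    b=None
    for s in(1,-1):
        ty=s*np.array([-np.sin(yaw),np.cos(yaw),0]);tz=np.array([0,0,-1.]);T=R.from_matrix(np.c_[np.cross(ty,tz),ty,tz])
        v=(r.inv()*T).as_rotvec()
        if b is None or np.linalg.norm(v)<np.linalg.norm(b):b=v
    print("clk",o["clock"],"pos",o["position"].round(4),"d",d.round(4),"turn",b.round(4),"F",o["ft_force"].round(1),"M",o["torque"].round(2),"w",round(float(o["grip_width"]),3),"g",round(float(o["grasp_force"]),1),"q7",o["joint_pos"].round(2))
if __name__=="__main__":show(*map(float,sys.argv[1:]))
E
python3 go.py 0.526 -0.2475 0.12 -0.2164
```

```text
clk 0.1 pos [0.2264 0.5822 0.2416] d [-0.5799 -0.6646  0.1225] turn [-0.0013 -0.     -0.1544] F [-0.  -0.1  0. ] M [-0.01  0.06 -0.06] w 1.003 g 0.0 q7 [-1.22  0.33 -0.06  1.46  0.02  1.35 -0.09]
```

Converted, -0.43 m is -0.86, -0.12 m is -0.24, -0.154 rad is -0.098.

Emit:
move_arm([
  {"delta_pos": [-0.16,-0.12,0],"turn": [0,0,0],"fingers": 0},
  {"delta_pos": [-0.24,-0.18,0],"turn": [0,0,0],"fingers": 0},
  {"delta_pos": [-0.32,-0.24,0],"turn": [0,0,0],"fingers": 0},
  {"delta_pos": [-0.4,-0.3,0],"turn": [0,0,0],"fingers": 0},
  {"delta_pos": [-0.48,-0.36,0],"turn": [0,0,0],"fingers": 0},
  {"delta_pos": [-0.56,-0.42,0],"turn": [0,0,0],"fingers": 0},
  {"delta_pos": [-0.64,-0.48,0],"turn": [0,0,0],"fingers": 0},
  {"delta_pos": [-0.714,-0.544,0],"turn": [0,0,0],"fingers": 0},
  {"delta_pos": [-0.76,-0.63,0.02],"turn": [0,0,-0.0318],"fingers": 0},
  {"delta_pos": [-0.81,-0.72,0.04],"turn": [0,0,-0.0637],"fingers": 0},
  {"delta_pos": [-0.86,-0.8,0.06],"turn": [0,0,-0.098],"fingers": 0},
], force=40)

```text
clock: 1.48
position: [0.4821, 0.052, 0.2119]
ee_rot: [0.108, 0.994, 0.0, -0.0]
ft_force: [0.2, 0.3, -0.2]
grip_width: 0.999
grasp_force: 0.0
```

```bash
python3 go.py 0.526 -0.2475 0.12 -0.2164
```

```text
clk 1.475 pos [0.4821 0.052  0.2119] d [-0.107  -0.2832  0.0918] turn [ 0.0002 -0.0002  0.0009] F [ 0.2  0.3 -0.2] M [ 0.05 -0.08 -0.01] w 0.999 g 0.0 q7 [-0.57  0.03  0.38  1.88 -0.01  1.23  1.17]
```

Converted, -0.283 m is -0.566, 0.12 m is 0.24.

Emit:
move_arm([
  {"delta_pos": [-0.036,-0.094,0.02],"turn": [0,0,0],"fingers": 0},
  {"delta_pos": [-0.072,-0.188,0.06],"turn": [0,0,0],"fingers": 0},
  {"delta_pos": [-0.108,-0.282,0.09],"turn": [0,0,0],"fingers": 0},
  {"delta_pos": [-0.144,-0.376,0.12],"turn": [0,0,0],"fingers": 0},
  {"delta_pos": [-0.18,-0.47,0.15],"turn": [0,0,0],"fingers": 0},
  {"delta_pos": [-0.214,-0.566,0.184],"turn": [0,0,0],"fingers": 0},
  {"delta_pos": [-0.214,-0.566,0.24],"turn": [0,0,0],"fingers": 0},
  {"delta_pos": [-0.214,-0.566,0.29],"turn": [0,0,0],"fingers": 0},
  {"delta_pos": [-0.214,-0.566,0.29],"turn": [0,0,0],"fingers": 0},
])

```text
clock: 2.6
position: [0.5245, -0.2449, 0.0654]
ee_rot: [0.108, 0.994, 0.0, -0.002]
ft_force: [0.2, 1.2, -0.3]
grip_width: 1.002
grasp_force: 0.0
```

```bash
python3 go.py 0.526 -0.2475 0.027 -0.2164; python3 - <<'E'
from workcell import camera
import cv2,numpy as np
s=camera("scene");t=camera("top");i=s["color"][100:220,200:330];j=t["color"][160:280,310:440]
cv2.imwrite("pics/pre.png",cv2.resize(np.hstack([i,j]),None,fx=3,fy=3,interpolation=2)[...,::-1])
E
```

```text
clk 2.6 pos [ 0.5245 -0.2449  0.0654] d [-0.0022 -0.0022  0.0384] turn [ 0.0001 -0.0041 -0.0005] F [ 0.2  1.2 -0.3] M [-0.   -0.   -0.01] w 1.002 g 0.0 q7 [-0.11  0.44  0.58  1.8  -0.28  0.99  1.93]
```

View pics/pre.png

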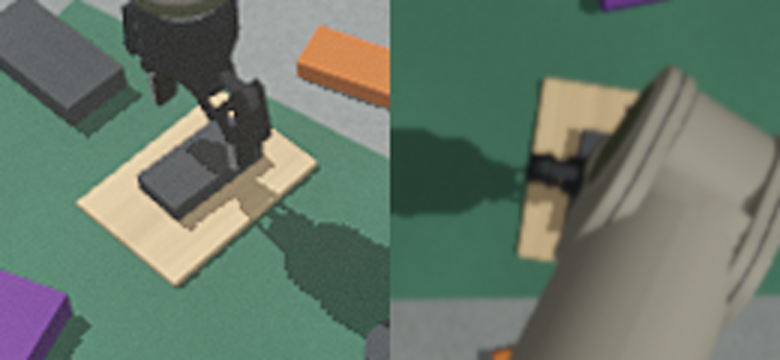

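The fingers straddle the block's width, in the left half at about (225,150), and its ends are clear. Lowering and gripping.

Converted, 0.04 m is 0.08, 0.03 m is 0.06.

Emit:
move_arm([
  {"delta_pos": [0,0,0.03],"turn": [0,0,0],"fingers": 0},
  {"delta_pos": [0,0,0.06],"turn": [0,0,0],"fingers": 0},
  {"delta_pos": [0,0,0.08],"turn": [0,0,0],"fingers": 0.1},
  {"delta_pos": [0,0,0.08],"turn": [0,0,0],"fingers": 0.3},
  {"delta_pos": [0,0,0.08],"turn": [0,0,0],"fingers": 0.6},
  {"delta_pos": [0,0,0.08],"turn": [0,0,0],"fingers": 1},
  {"delta_pos": [0,0,0.08],"turn": [0,0,0],"fingers": 1},
  {"delta_pos": [0,0,0.08],"turn": [0,0,0],"fingers": 1},
  {"delta_pos": [0,0,0.08],"turn": [0,0,0],"fingers": 1},
], force=60)

```text
clock: 3.82
position: [0.526, -0.2461, 0.0278]
ee_rot: [0.108, 0.994, -0.0, 0.0]
ft_force: [-2.8, -2.5, 5.4]
grip_width: 0.561
grasp_force: 63.8
```

```bash
python3 go.py 0.526 -0.2475 0.027 -0.2164
```

```text
clk 3.825 pos [ 0.526  -0.2461  0.0278] d [-0.0003 -0.0014  0.0008] turn [-0.0004  0.0007 -0.0008] F [-2.8 -2.5  5.4] M [-0.7   0.57  0.02] w 0.561 g 63.8 q7 [-0.09  0.5   0.55  1.82 -0.32  0.92  1.96]
```

Converted, -0.14 m is -0.28, -0.09 m is -0.18.

Emit:
move_arm([
  {"delta_pos": [0,0,-0.02],"turn": [0,0,0],"fingers": 1},
  {"delta_pos": [0,0,-0.06],"turn": [0,0,0],"fingers": 1},
  {"delta_pos": [0,0,-0.12],"turn": [0,0,0],"fingers": 1},
  {"delta_pos": [0,0,-0.18],"turn": [0,0,0],"fingers": 1},
  {"delta_pos": [0,0,-0.24],"turn": [0,0,0],"fingers": 1},
  {"delta_pos": [0,0,-0.28],"turn": [0,0,0],"fingers": 1},
  {"delta_pos": [0,0,-0.28],"turn": [0,0,0],"fingers": 1},
  {"delta_pos": [0,0,-0.28],"turn": [0,0,0],"fingers": 1},
])

```text
clock: 4.82
position: [0.5255, -0.245, 0.1666]
ee_rot: [0.108, 0.994, 0.0, -0.001]
ft_force: [-0.4, 0.7, -7.4]
grip_width: 0.559
grasp_force: 63.8
```

```bash
python3 - <<'E'
from go import show
import numpy as np
a=0.2685;x,y=-.009,-.008
show(.610+x*np.cos(a)-y*np.sin(a),.2455+x*np.sin(a)+y*np.cos(a),.13,a)
E
```

```text
clk 4.825 pos [ 0.5255 -0.245   0.1666] d [0.027  0.4859 0.0369] turn [ 0.0008 -0.001  -0.485 ] F [-0.4  0.7 -7.4] M [ 0.05  0.01 -0.  ] w 0.559 g 63.8 q7 [-0.16  0.32  0.62  1.71 -0.2   1.18  1.87]
```

Converted, 0.486 m is 0.972, 0.32 m is 0.64, -0.485 rad is -0.3088.

Emit:
move_arm([
  {"delta_pos": [0.004,0.05,0],"turn": [0,0,-0.0127],"fingers": 1},
  {"delta_pos": [0.008,0.14,0],"turn": [0,0,-0.0446],"fingers": 1},
  {"delta_pos": [0.014,0.24,0],"turn": [0,0,-0.0764],"fingers": 1},
  {"delta_pos": [0.02,0.34,0],"turn": [0,0,-0.1082],"fingers": 1},
  {"delta_pos": [0.024,0.44,0],"turn": [0,0,-0.1401],"fingers": 1},
  {"delta_pos": [0.03,0.54,0],"turn": [0,0,-0.1719],"fingers": 1},
  {"delta_pos": [0.036,0.64,0],"turn": [0,0,-0.2037],"fingers": 1},
  {"delta_pos": [0.04,0.74,0],"turn": [0,0,-0.2355],"fingers": 1},
  {"delta_pos": [0.046,0.84,0],"turn": [0,0,-0.2674],"fingers": 1},
  {"delta_pos": [0.05,0.92,0.01],"turn": [0,0,-0.2928],"fingers": 1},
  {"delta_pos": [0.054,0.972,0.03],"turn": [0,0,-0.3088],"fingers": 1},
  {"delta_pos": [0.054,0.972,0.05],"turn": [0,0,-0.3088],"fingers": 1},
])

```text
clock: 6.32
position: [0.6031, 0.237, 0.1402]
ee_rot: [-0.135, 0.991, 0.0, -0.001]
ft_force: [0.2, -0.7, -7.6]
grip_width: 0.564
grasp_force: 63.9
```

Converted, 0.01 m is 0.02, 0.005 m is 0.01.

Emit:
move_arm([
  {"delta_pos": [0,0,0.01],"turn": [0,0,0],"fingers": 1},
  {"delta_pos": [0,0,0.02],"turn": [0,0,0],"fingers": 1},
  {"delta_pos": [0,0,0.02],"turn": [0,0,0],"fingers": 1},
  {"delta_pos": [0,0,0.02],"turn": [0,0,0],"fingers": 1},
])

```text
clock: 6.82
position: [0.6043, 0.2346, 0.1327]
ee_rot: [-0.133, 0.991, 0.0, 0.0]
ft_force: [0.5, -0.7, -6.5]
grip_width: 0.565
grasp_force: 63.9
```

```bash
python3 - <<'E'
from go import show
from h import *
from workcell import camera
a=0.2685;x,y=-.009,-.008
show(.610+x*np.cos(a)-y*np.sin(a),.2455+x*np.sin(a)+y*np.cos(a),.0898,a)
s=camera("scene");t=camera("top");i=s["color"][190:330,370:520];j=t["color"][130:270,140:290]
np.savez("s1.npz",**s);np.savez("t1.npz",**t)
cv2.imwrite("pics/above.png",cv2.resize(np.hstack([i,j]),None,fx=2.6,fy=2.6,interpolation=2)[...,::-1])
E
```

```text
clk 6.825 pos [0.6043 0.2346 0.1327] d [0.0007 0.001  0.0429] turn [ 0.0002  0.0006 -0.0009] F [ 0.5 -0.7 -6.5] M [-0.06  0.02  0.02] w 0.565 g 63.9 q7 [-0.68  0.47  0.31  1.54 -0.15  1.16  1.51]
```

View pics/above.png

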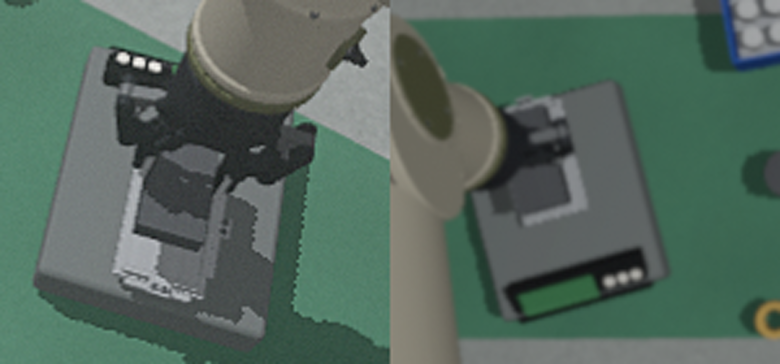

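The block hangs above the pan (left half about (180,200)), parallel to it and clear of both lips. Descending to just above contact.

Converted, 0.037 m is 0.074, 0.032 m is 0.064.

Emit:
move_arm([
  {"delta_pos": [0,0,0.024],"turn": [0,0,0],"fingers": 1},
  {"delta_pos": [0,0,0.048],"turn": [0,0,0],"fingers": 1},
  {"delta_pos": [0,0,0.064],"turn": [0,0,0],"fingers": 1},
  {"delta_pos": [0,0,0.074],"turn": [0,0,0],"fingers": 1},
  {"delta_pos": [0,0,0.074],"turn": [0,0,0],"fingers": 1},
  {"delta_pos": [0,0,0.074],"turn": [0,0,0],"fingers": 1},
  {"delta_pos": [0,0,0.074],"turn": [0,0,0],"fingers": 1},
])

```text
clock: 7.8
position: [0.6043, 0.2351, 0.0957]
ee_rot: [-0.134, 0.991, 0.0, 0.0]
ft_force: [-0.2, -0.3, -6.2]
grip_width: 0.562
grasp_force: 63.9
```

Converted, 0.004 m is 0.008, 0.003 m is 0.006.

Emit:
move_arm([
  {"delta_pos": [0,0,0.002],"turn": [0,0,0],"fingers": 1},
  {"delta_pos": [0,0,0.004],"turn": [0,0,0],"fingers": 1},
  {"delta_pos": [0,0,0.006],"turn": [0,0,0],"fingers": 1},
  {"delta_pos": [0,0,0.008],"turn": [0,0,0],"fingers": 1},
  {"delta_pos": [0,0,0.008],"turn": [0,0,0],"fingers": 1},
  {"delta_pos": [0,0,0.008],"turn": [0,0,0],"fingers": 1},
])

```text
clock: 8.55
position: [0.6041, 0.235, 0.0913]
ee_rot: [-0.134, 0.991, 0.0, 0.0]
ft_force: [0.6, -0.2, -6.6]
grip_width: 0.566
grasp_force: 63.9
```

Emit:
move_arm([
  {"delta_pos": [0,0,0.001],"turn": [0,0,0],"fingers": 1},
  {"delta_pos": [0,0,0.002],"turn": [0,0,0],"fingers": 1},
  {"delta_pos": [0,0,0.002],"turn": [0,0,0],"fingers": 1},
  {"delta_pos": [0,0,0.002],"turn": [0,0,0],"fingers": 1},
])

```text
clock: 9.05
position: [0.6041, 0.235, 0.0903]
ee_rot: [-0.134, 0.991, 0.0, 0.0]
ft_force: [-0.1, 0.5, -5.7]
grip_width: 0.561
grasp_force: 63.9
```

Converted, 0.0005 m is 0.001, 0.0003 m is 0.0006.

Emit:
move_arm([
  {"delta_pos": [0,0,0.0006],"turn": [0,0,0],"fingers": 1},
  {"delta_pos": [0,0,0.001],"turn": [0,0,0],"fingers": 1},
  {"delta_pos": [0,0,0.001],"turn": [0,0,0],"fingers": 1},
  {"delta_pos": [0,0,0.001],"turn": [0,0,0],"fingers": 1},
])

```text
clock: 9.55
position: [0.6042, 0.235, 0.0899]
ee_rot: [-0.134, 0.991, 0.0, 0.0]
ft_force: [0.3, 0.6, -4.5]
grip_width: 0.562
grasp_force: 64.1
```

Converted, 0.0005 m is 0.001.

Emit:
move_arm([
  {"delta_pos": [0,0,0.001],"turn": [0,0,0],"fingers": 1},
  {"delta_pos": [0,0,0.001],"turn": [0,0,0],"fingers": 1},
  {"delta_pos": [0,0,0.001],"turn": [0,0,0],"fingers": 1},
])

```text
clock: 9.93
position: [0.6043, 0.2351, 0.0899]
ee_rot: [-0.134, 0.991, 0.0, 0.0]
ft_force: [-2.5, -0.3, 3.8]
grip_width: 0.559
grasp_force: 64.9
```

Converted, 0.0005 m is 0.001.

Emit:
move_arm([
  {"delta_pos": [0,0,0.001],"turn": [0,0,0],"fingers": 1},
  {"delta_pos": [0,0,0.001],"turn": [0,0,0],"fingers": 1},
  {"delta_pos": [0,0,0.001],"turn": [0,0,0],"fingers": 1},
])

```text
clock: 10.3
position: [0.6046, 0.2351, 0.0899]
ee_rot: [-0.134, 0.991, 0.0, 0.001]
ft_force: [-3.8, -1.6, 6.1]
grip_width: 0.562
grasp_force: 65.4
```

Converted, -0.001 m is -0.002.

Emit:
move_arm([
  {"delta_pos": [0,0,-0.002],"turn": [0,0,0],"fingers": 0.35},
  {"delta_pos": [0,0,-0.002],"turn": [0,0,0],"fingers": 0.3},
  {"delta_pos": [0,0,-0.002],"turn": [0,0,0],"fingers": 0.3},
  {"delta_pos": [0,0,-0.002],"turn": [0,0,0],"fingers": 0.3},
], force=25)

```text
clock: 10.8
position: [0.6041, 0.235, 0.0897]
ee_rot: [-0.134, 0.991, 0.0, 0.0]
ft_force: [-0.4, 0.1, -0.5]
grip_width: 0.699
grasp_force: 0.0
```

```bash
python3 - <<'E'
from go import show
from h import *
from workcell import camera
a=0.2685;x,y=-.009,-.008
show(.610+x*np.cos(a)-y*np.sin(a),.2455+x*np.sin(a)+y*np.cos(a),.0898,a)
s=camera("scene");t=camera("top");i=s["color"][190:330,370:520];j=t["color"][130:270,140:290]
np.savez("s2.npz",**s);np.savez("t2.npz",**t)
cv2.imwrite("pics/placed.png",cv2.resize(np.hstack([i,j]),None,fx=2.6,fy=2.6,interpolation=2)[...,::-1])
E
```

```text
clk 10.8 pos [0.6041 0.235  0.0897] d [ 0.0005  0.0006 -0.0001] turn [ 0.      0.0001 -0.0003] F [-0.4  0.1 -0.5] M [ 0.   -0.02  0.  ] w 0.699 g 0.0 q7 [-0.67  0.51  0.3   1.58 -0.17  1.08  1.52]
```

View pics/placed.png

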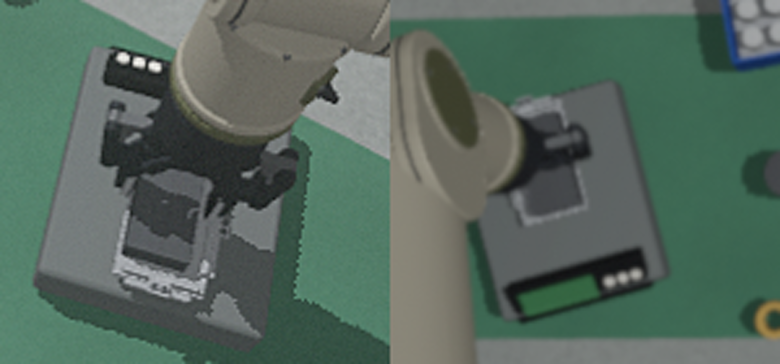

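The block lies flat on the pan with the fingers open and gaps to both lips. I'll re-grip lightly and slide it towards the end stop, which is along tool −x.

Emit:
move_arm([
  {"delta_pos": [0,0,0],"turn": [0,0,0],"fingers": 0.6},
  {"delta_pos": [0,0,0],"turn": [0,0,0],"fingers": 1},
  {"delta_pos": [0,0,0],"turn": [0,0,0],"fingers": 1},
  {"delta_pos": [0,0,0],"turn": [0,0,0],"fingers": 1},
  {"delta_pos": [0,0,0],"turn": [0,0,0],"fingers": 1},
], force=40)

```text
clock: 11.52
position: [0.6042, 0.235, 0.09]
ee_rot: [-0.134, 0.991, 0.0, 0.0]
ft_force: [-0.3, 0.6, 4.4]
grip_width: 0.571
grasp_force: 43.1
```

Emit:
move_arm([
  {"delta_pos": [-0.001,0,0],"turn": [0,0,0],"fingers": 1},
  {"delta_pos": [-0.002,0,0],"turn": [0,0,0],"fingers": 1},
  {"delta_pos": [-0.003,0,0],"turn": [0,0,0],"fingers": 1},
  {"delta_pos": [-0.004,0,0],"turn": [0,0,0],"fingers": 1},
  {"delta_pos": [-0.004,0,0],"turn": [0,0,0],"fingers": 1},
])

```text
clock: 12.15
position: [0.6057, 0.2354, 0.09]
ee_rot: [-0.134, 0.991, 0.0, -0.0]
ft_force: [-3.4, -0.1, 6.7]
grip_width: 0.566
grasp_force: 43.4
```

Converted, -0.001 m is -0.002, -0.0005 m is -0.001.

Emit:
move_arm([
  {"delta_pos": [0,0,-0.001],"turn": [0,0,0],"fingers": 1},
  {"delta_pos": [-0.001,0,-0.001],"turn": [0,0,0],"fingers": 1},
  {"delta_pos": [-0.002,0,-0.001],"turn": [0,0,0],"fingers": 1},
  {"delta_pos": [-0.002,0,-0.001],"turn": [0,0,0],"fingers": 1},
])

```text
clock: 12.65
position: [0.6069, 0.2357, 0.09]
ee_rot: [-0.134, 0.991, -0.0, -0.0]
ft_force: [-1.3, -0.1, -0.3]
grip_width: 0.571
grasp_force: 42.9
```

Converted, -0.0007 m is -0.0014, -0.0005 m is -0.001.

Emit:
move_arm([
  {"delta_pos": [-0.0006,0,0],"turn": [0,0,0],"fingers": 1},
  {"delta_pos": [-0.001,0,0],"turn": [0,0,0],"fingers": 1},
  {"delta_pos": [-0.0014,0,0],"turn": [0,0,0],"fingers": 1},
  {"delta_pos": [-0.0014,0,0],"turn": [0,0,0],"fingers": 1},
])

```text
clock: 13.15
position: [0.6076, 0.2359, 0.0901]
ee_rot: [-0.134, 0.991, -0.0, -0.0]
ft_force: [-0.9, -0.8, -2.7]
grip_width: 0.57
grasp_force: 42.6
```

Converted, -0.0008 m is -0.0016, -0.0006 m is -0.0012.

Emit:
move_arm([
  {"delta_pos": [-0.0006,0,0],"turn": [0,0,0],"fingers": 1},
  {"delta_pos": [-0.0012,0,0],"turn": [0,0,0],"fingers": 1},
  {"delta_pos": [-0.0016,0,0],"turn": [0,0,0],"fingers": 1},
  {"delta_pos": [-0.0016,0,0],"turn": [0,0,0],"fingers": 1},
])

```text
clock: 13.65
position: [0.6084, 0.2362, 0.0901]
ee_rot: [-0.134, 0.991, -0.0, -0.0]
ft_force: [0.0, -0.0, -5.6]
grip_width: 0.573
grasp_force: 42.3
```

```bash
python3 go.py 0.61 0.2455 0.09 0.2685
```

```text
clk 13.65 pos [0.6084 0.2362 0.0901] d [-0.004   0.0086  0.0001] turn [-0.     -0.0001 -0.0003] F [ 0.  -0.  -5.6] M [-0.04  0.01 -0.01] w 0.573 g 42.3 q7 [-0.67  0.52  0.3   1.56 -0.17  1.08  1.52]
```

Converted, -0.0008 m is -0.0016, -0.0003 m is -0.0006.

Emit:
move_arm([
  {"delta_pos": [-0.0006,0,0.0004],"turn": [0,0,0],"fingers": 1},
  {"delta_pos": [-0.0012,0,0.0004],"turn": [0,0,0],"fingers": 1},
  {"delta_pos": [-0.0016,0,0.0004],"turn": [0,0,0],"fingers": 1},
  {"delta_pos": [-0.0016,0,0.0004],"turn": [0,0,0],"fingers": 1},
])

```text
clock: 14.15
position: [0.6092, 0.2364, 0.0901]
ee_rot: [-0.134, 0.991, 0.0, 0.0]
ft_force: [-0.4, -0.8, -5.1]
grip_width: 0.566
grasp_force: 42.3
```

Converted, -0.0005 m is -0.001, -0.0004 m is -0.0008.

Emit:
move_arm([
  {"delta_pos": [-0.0004,0,0],"turn": [0,0,0],"fingers": 1},
  {"delta_pos": [-0.0008,0,0],"turn": [0,0,0],"fingers": 1},
  {"delta_pos": [-0.001,0,0],"turn": [0,0,0],"fingers": 1},
  {"delta_pos": [-0.001,0,0],"turn": [0,0,0],"fingers": 1},
])

```text
clock: 14.65
position: [0.6097, 0.2365, 0.0901]
ee_rot: [-0.134, 0.991, 0.0, 0.0]
ft_force: [0.0, 0.2, -5.0]
grip_width: 0.566
grasp_force: 42.3
```

Converted, -0.0007 m is -0.0014, -0.0005 m is -0.001.

Emit:
move_arm([
  {"delta_pos": [-0.0006,0,0],"turn": [0,0,0],"fingers": 1},
  {"delta_pos": [-0.001,0,0],"turn": [0,0,0],"fingers": 1},
  {"delta_pos": [-0.0014,0,0],"turn": [0,0,0],"fingers": 1},
  {"delta_pos": [-0.0014,0,0],"turn": [0,0,0],"fingers": 1},
])

```text
clock: 15.15
position: [0.6103, 0.2367, 0.09]
ee_rot: [-0.134, 0.991, 0.0, -0.0]
ft_force: [0.1, -0.7, -5.3]
grip_width: 0.574
grasp_force: 42.3
```

Converted, -0.0007 m is -0.0014, -0.0005 m is -0.001.

Emit:
move_arm([
  {"delta_pos": [-0.0006,0,0],"turn": [0,0,0],"fingers": 1},
  {"delta_pos": [-0.001,0,0],"turn": [0,0,0],"fingers": 1},
  {"delta_pos": [-0.0014,0,0],"turn": [0,0,0],"fingers": 1},
  {"delta_pos": [-0.0014,0,0],"turn": [0,0,0],"fingers": 1},
])

```text
clock: 15.65
position: [0.6111, 0.2369, 0.0901]
ee_rot: [-0.134, 0.991, 0.0, 0.0]
ft_force: [-0.8, -0.6, -4.0]
grip_width: 0.57
grasp_force: 42.2
```

Converted, -0.0007 m is -0.0014, -0.0005 m is -0.001.

Emit:
move_arm([
  {"delta_pos": [-0.0006,0,0],"turn": [0,0,0],"fingers": 1},
  {"delta_pos": [-0.001,0,0],"turn": [0,0,0],"fingers": 1},
  {"delta_pos": [-0.0014,0,0],"turn": [0,0,0],"fingers": 1},
  {"delta_pos": [-0.0014,0,0],"turn": [0,0,0],"fingers": 1},
])

```text
clock: 16.15
position: [0.6117, 0.2371, 0.0901]
ee_rot: [-0.134, 0.991, 0.0, 0.0]
ft_force: [-0.6, -0.3, -5.4]
grip_width: 0.573
grasp_force: 42.2
```

Converted, -0.0007 m is -0.0014, -0.0005 m is -0.001.

Emit:
move_arm([
  {"delta_pos": [-0.0006,0,0],"turn": [0,0,0],"fingers": 1},
  {"delta_pos": [-0.001,0,0],"turn": [0,0,0],"fingers": 1},
  {"delta_pos": [-0.0014,0,0],"turn": [0,0,0],"fingers": 1},
  {"delta_pos": [-0.0014,0,0],"turn": [0,0,0],"fingers": 1},
])

```text
clock: 16.65
position: [0.6124, 0.2373, 0.0901]
ee_rot: [-0.134, 0.991, 0.0, -0.0]
ft_force: [1.0, -0.4, -6.4]
grip_width: 0.572
grasp_force: 42.2
```

Converted, -0.0007 m is -0.0014, -0.0005 m is -0.001.

Emit:
move_arm([
  {"delta_pos": [-0.0006,0,0.0004],"turn": [0,0,0],"fingers": 1},
  {"delta_pos": [-0.001,0,0.0004],"turn": [0,0,0],"fingers": 1},
  {"delta_pos": [-0.0014,0,0.0004],"turn": [0,0,0],"fingers": 1},
  {"delta_pos": [-0.0014,0,0.0004],"turn": [0,0,0],"fingers": 1},
])

```text
clock: 17.15
position: [0.6125, 0.2373, 0.0901]
ee_rot: [-0.134, 0.991, -0.0, -0.001]
ft_force: [-6.4, -2.6, 0.3]
grip_width: 0.572
grasp_force: 42.8
```

The end stop has been reached: the block stopped moving and the push reads about 7 N. Going up to about 10 N and holding.

Converted, -0.0003 m is -0.0006.

Emit:
move_arm([
  {"delta_pos": [-0.0006,0,0],"turn": [0,0,0],"fingers": 1},
  {"delta_pos": [-0.0006,0,0],"turn": [0,0,0],"fingers": 1},
  {"delta_pos": [-0.0006,0,0],"turn": [0,0,0],"fingers": 1},
  {"delta_pos": [-0.0006,0,0],"turn": [0,0,0],"fingers": 1},
  {"delta_pos": [-0.0006,0,0],"turn": [0,0,0],"fingers": 1},
])

```text
clock: 17.77
position: [0.6125, 0.2373, 0.0901]
ee_rot: [-0.134, 0.991, -0.0, -0.001]
ft_force: [-8.0, -2.8, 1.5]
grip_width: 0.572
grasp_force: 42.9
```

Converted, 0.0015 m is 0.003, 0.001 m is 0.002.

Emit:
move_arm([
  {"delta_pos": [0.0012,0,-0.0006],"turn": [0,0,0],"fingers": 1},
  {"delta_pos": [0.0012,0,-0.0006],"turn": [0,0,0],"fingers": 1},
  {"delta_pos": [0.0012,0.001,-0.0006],"turn": [0,0,0],"fingers": 1},
  {"delta_pos": [0.0012,0.002,-0.0006],"turn": [0,0,0],"fingers": 1},
  {"delta_pos": [0.0012,0.003,-0.0006],"turn": [0,0,0],"fingers": 1},
  {"delta_pos": [0.0012,0.003,-0.0006],"turn": [0,0,0],"fingers": 1},
])

```text
clock: 18.52
position: [0.6123, 0.2378, 0.0901]
ee_rot: [-0.133, 0.991, -0.001, -0.0]
ft_force: [-4.1, -2.8, -2.2]
grip_width: 0.572
grasp_force: 42.5
```

```bash
python3 go.py 0.61 0.2455 0.09 0.2685
```

```text
clk 18.525 pos [0.6123 0.2378 0.0901] d [0.0002 0.008  0.0001] turn [-0.0009 -0.001  -0.0011] F [-4.1 -2.8 -2.2] M [-0.79  0.96 -0.06] w 0.572 g 42.5 q7 [-0.67  0.53  0.3   1.55 -0.17  1.09  1.52]
```

Converted, 0.0004 m is 0.0008.

Emit:
move_arm([
  {"delta_pos": [0.0008,0,0],"turn": [0,0,0],"fingers": 1},
  {"delta_pos": [0.0008,0,0],"turn": [0,0,0],"fingers": 1},
  {"delta_pos": [0.0008,0,0],"turn": [0,0,0],"fingers": 1},
])

```text
clock: 18.9
position: [0.612, 0.2387, 0.0901]
ee_rot: [-0.134, 0.991, 0.0, 0.0]
ft_force: [-1.3, -1.0, -5.3]
grip_width: 0.568
grasp_force: 42.2
```

```bash
python3 go.py 0.61 0.2455 0.09 0.2685
```

```text
clk 18.9 pos [0.612  0.2387 0.0901] d [0.0002 0.0071 0.0001] turn [ 0.      0.0001 -0.0003] F [-1.3 -1.  -5.3] M [-0.34  0.42 -0.02] w 0.568 g 42.2 q7 [-0.67  0.53  0.3   1.55 -0.17  1.09  1.52]
```

Converted, 0.0012 m is 0.0024, 0.0002 m is 0.0004.

Emit:
move_arm([
  {"delta_pos": [0.0004,0.001,0],"turn": [0,0,0],"fingers": 1},
  {"delta_pos": [0.0004,0.002,0],"turn": [0,0,0],"fingers": 1},
  {"delta_pos": [0.0004,0.0024,0],"turn": [0,0,0],"fingers": 1},
  {"delta_pos": [0.0004,0.0024,0],"turn": [0,0,0],"fingers": 1},
  {"delta_pos": [0.0004,0.0024,0],"turn": [0,0,0],"fingers": 1},
])

```text
clock: 19.52
position: [0.6116, 0.2399, 0.0903]
ee_rot: [-0.134, 0.991, 0.0, 0.0]
ft_force: [0.3, 0.5, -6.4]
grip_width: 0.568
grasp_force: 42.3
```

Converted, 0.0007 m is 0.0014, 0.0003 m is 0.0006.

Emit:
move_arm([
  {"delta_pos": [0,0.0006,0.0006],"turn": [0,0,0],"fingers": 1},
  {"delta_pos": [0,0.001,0.0006],"turn": [0,0,0],"fingers": 1},
  {"delta_pos": [0,0.0014,0.0006],"turn": [0,0,0],"fingers": 1},
  {"delta_pos": [0,0.0014,0.0006],"turn": [0,0,0],"fingers": 1},
])

```text
clock: 20.02
position: [0.6114, 0.2405, 0.0901]
ee_rot: [-0.134, 0.991, 0.0, 0.0]
ft_force: [0.1, -0.3, -4.8]
grip_width: 0.569
grasp_force: 42.5
```

Converted, 0.0007 m is 0.0014, 0.0005 m is 0.001.

Emit:
move_arm([
  {"delta_pos": [0,0.0006,0],"turn": [0,0,0],"fingers": 1},
  {"delta_pos": [0,0.001,0],"turn": [0,0,0],"fingers": 1},
  {"delta_pos": [0,0.0014,0],"turn": [0,0,0],"fingers": 1},
  {"delta_pos": [0,0.0014,0],"turn": [0,0,0],"fingers": 1},
])

```text
clock: 20.52
position: [0.6113, 0.2411, 0.0901]
ee_rot: [-0.134, 0.991, 0.0, 0.0]
ft_force: [0.3, -1.1, -2.4]
grip_width: 0.568
grasp_force: 42.7
```

Converted, 0.0007 m is 0.0014, 0.0005 m is 0.001.

Emit:
move_arm([
  {"delta_pos": [0,0.0006,0],"turn": [0,0,0],"fingers": 1},
  {"delta_pos": [0,0.001,0],"turn": [0,0,0],"fingers": 1},
  {"delta_pos": [0,0.0014,0],"turn": [0,0,0],"fingers": 1},
  {"delta_pos": [0,0.0014,0],"turn": [0,0,0],"fingers": 1},
])

```text
clock: 21.02
position: [0.611, 0.2418, 0.0901]
ee_rot: [-0.134, 0.991, 0.0, 0.0]
ft_force: [0.1, -0.2, -0.8]
grip_width: 0.572
grasp_force: 42.9
```

Converted, 0.0007 m is 0.0014, -0.0001 m is -0.0002.

Emit:
move_arm([
  {"delta_pos": [0,0.0006,-0.0002],"turn": [0,0,0],"fingers": 1},
  {"delta_pos": [0,0.001,-0.0002],"turn": [0,0,0],"fingers": 1},
  {"delta_pos": [0,0.0014,-0.0002],"turn": [0,0,0],"fingers": 1},
  {"delta_pos": [0,0.0014,-0.0002],"turn": [0,0,0],"fingers": 1},
])

```text
clock: 21.52
position: [0.6108, 0.2425, 0.0901]
ee_rot: [-0.134, 0.991, 0.0, 0.0]
ft_force: [0.6, -1.0, -1.2]
grip_width: 0.571
grasp_force: 42.9
```

Converted, 0.0007 m is 0.0014, 0.0005 m is 0.001.

Emit:
move_arm([
  {"delta_pos": [0,0.0006,0],"turn": [0,0,0],"fingers": 1},
  {"delta_pos": [0,0.001,0],"turn": [0,0,0],"fingers": 1},
  {"delta_pos": [0,0.0014,0],"turn": [0,0,0],"fingers": 1},
  {"delta_pos": [0,0.0014,0],"turn": [0,0,0],"fingers": 1},
])

```text
clock: 22.02
position: [0.6106, 0.2432, 0.0901]
ee_rot: [-0.134, 0.991, 0.0, 0.0]
ft_force: [0.3, -2.1, -0.8]
grip_width: 0.571
grasp_force: 42.9
```

Converted, 0.0007 m is 0.0014, 0.0005 m is 0.001.

Emit:
move_arm([
  {"delta_pos": [0,0.0006,-0.0002],"turn": [0,0,0],"fingers": 1},
  {"delta_pos": [0,0.001,-0.0002],"turn": [0,0,0],"fingers": 1},
  {"delta_pos": [0,0.0014,-0.0002],"turn": [0,0,0],"fingers": 1},
  {"delta_pos": [0,0.0014,-0.0002],"turn": [0,0,0],"fingers": 1},
])

```text
clock: 22.52
position: [0.6103, 0.2439, 0.0901]
ee_rot: [-0.134, 0.991, 0.0, -0.0]
ft_force: [0.7, -2.3, -1.4]
grip_width: 0.567
grasp_force: 42.8
```

Converted, 0.0007 m is 0.0014, 0.0005 m is 0.001.

Emit:
move_arm([
  {"delta_pos": [0,0.0006,0],"turn": [0,0,0],"fingers": 1},
  {"delta_pos": [0,0.001,0],"turn": [0,0,0],"fingers": 1},
  {"delta_pos": [0,0.0014,0],"turn": [0,0,0],"fingers": 1},
  {"delta_pos": [0,0.0014,0],"turn": [0,0,0],"fingers": 1},
])

```text
clock: 23.02
position: [0.6101, 0.2446, 0.0901]
ee_rot: [-0.134, 0.991, 0.0, -0.0]
ft_force: [0.8, -0.7, -1.1]
grip_width: 0.568
grasp_force: 42.8
```

Converted, 0.0007 m is 0.0014, 0.0005 m is 0.001.

Emit:
move_arm([
  {"delta_pos": [0,0.0006,-0.0002],"turn": [0,0,0],"fingers": 1},
  {"delta_pos": [0,0.001,-0.0002],"turn": [0,0,0],"fingers": 1},
  {"delta_pos": [0,0.0014,-0.0002],"turn": [0,0,0],"fingers": 1},
  {"delta_pos": [0,0.0014,-0.0002],"turn": [0,0,0],"fingers": 1},
])

```text
clock: 23.52
position: [0.6098, 0.2453, 0.0901]
ee_rot: [-0.134, 0.991, 0.0, -0.0]
ft_force: [-0.1, -1.8, -3.4]
grip_width: 0.569
grasp_force: 42.6
```

Converted, 0.0007 m is 0.0014, 0.0005 m is 0.001.

Emit:
move_arm([
  {"delta_pos": [0,0.0006,0],"turn": [0,0,0],"fingers": 1},
  {"delta_pos": [0,0.001,0],"turn": [0,0,0],"fingers": 1},
  {"delta_pos": [0,0.0014,0],"turn": [0,0,0],"fingers": 1},
  {"delta_pos": [0,0.0014,0],"turn": [0,0,0],"fingers": 1},
])

```text
clock: 24.02
position: [0.6097, 0.2459, 0.0901]
ee_rot: [-0.134, 0.991, 0.0, -0.0]
ft_force: [0.0, 0.1, -4.4]
grip_width: 0.568
grasp_force: 42.5
```

Converted, 0.0007 m is 0.0014, 0.0005 m is 0.001.

Emit:
move_arm([
  {"delta_pos": [0,0.0006,0],"turn": [0,0,0],"fingers": 1},
  {"delta_pos": [0,0.001,0],"turn": [0,0,0],"fingers": 1},
  {"delta_pos": [0,0.0014,0],"turn": [0,0,0],"fingers": 1},
  {"delta_pos": [0,0.0014,0],"turn": [0,0,0],"fingers": 1},
])

```text
clock: 24.52
position: [0.6095, 0.2466, 0.0901]
ee_rot: [-0.134, 0.991, 0.0, -0.0]
ft_force: [0.3, 0.1, -6.0]
grip_width: 0.573
grasp_force: 42.4
```

Converted, 0.0007 m is 0.0014, 0.0005 m is 0.001.

Emit:
move_arm([
  {"delta_pos": [0,0.0006,0.0004],"turn": [0,0,0],"fingers": 1},
  {"delta_pos": [0,0.001,0.0004],"turn": [0,0,0],"fingers": 1},
  {"delta_pos": [0,0.0014,0.0004],"turn": [0,0,0],"fingers": 1},
  {"delta_pos": [0,0.0014,0.0004],"turn": [0,0,0],"fingers": 1},
])

```text
clock: 25.02
position: [0.6095, 0.2472, 0.09]
ee_rot: [-0.134, 0.991, 0.0, 0.0]
ft_force: [0.7, -0.4, -4.7]
grip_width: 0.573
grasp_force: 42.5
```

Converted, 0.0007 m is 0.0014, 0.0005 m is 0.001.

Emit:
move_arm([
  {"delta_pos": [0,0.0006,0],"turn": [0,0,0],"fingers": 1},
  {"delta_pos": [0,0.001,0],"turn": [0,0,0],"fingers": 1},
  {"delta_pos": [0,0.0014,0],"turn": [0,0,0],"fingers": 1},
  {"delta_pos": [0,0.0014,0],"turn": [0,0,0],"fingers": 1},
])

```text
clock: 25.52
position: [0.6093, 0.2479, 0.0901]
ee_rot: [-0.134, 0.991, 0.0, 0.0]
ft_force: [-0.2, 0.1, -3.9]
grip_width: 0.571
grasp_force: 42.6
```

Converted, 0.0007 m is 0.0014, 0.0005 m is 0.001.

Emit:
move_arm([
  {"delta_pos": [0,0.0006,0],"turn": [0,0,0],"fingers": 1},
  {"delta_pos": [0,0.001,0],"turn": [0,0,0],"fingers": 1},
  {"delta_pos": [0,0.0014,0],"turn": [0,0,0],"fingers": 1},
  {"delta_pos": [0,0.0014,0],"turn": [0,0,0],"fingers": 1},
])

```text
clock: 26.02
position: [0.6091, 0.2485, 0.0901]
ee_rot: [-0.134, 0.991, -0.0, 0.0]
ft_force: [0.4, -1.0, -2.3]
grip_width: 0.57
grasp_force: 42.7
```

Converted, 0.0007 m is 0.0014, 0.0005 m is 0.001.

Emit:
move_arm([
  {"delta_pos": [0,0.0006,0],"turn": [0,0,0],"fingers": 1},
  {"delta_pos": [0,0.001,0],"turn": [0,0,0],"fingers": 1},
  {"delta_pos": [0,0.0014,0],"turn": [0,0,0],"fingers": 1},
  {"delta_pos": [0,0.0014,0],"turn": [0,0,0],"fingers": 1},
])

```text
clock: 26.52
position: [0.6091, 0.2486, 0.09]
ee_rot: [-0.133, 0.991, -0.0, 0.0]
ft_force: [0.5, -5.4, -1.0]
grip_width: 0.568
grasp_force: 42.8
```

The side stop has been reached. Pressing a little more and holding.

Converted, 0.0004 m is 0.0008.

Emit:
move_arm([
  {"delta_pos": [0,0.0008,0],"turn": [0,0,0],"fingers": 1},
  {"delta_pos": [0,0.0008,0],"turn": [0,0,0],"fingers": 1},
  {"delta_pos": [0,0.0008,0],"turn": [0,0,0],"fingers": 1},
  {"delta_pos": [0,0.0008,0],"turn": [0,0,0],"fingers": 1},
  {"delta_pos": [0,0.0008,0],"turn": [0,0,0],"fingers": 1},
])

```text
clock: 27.15
position: [0.6091, 0.2486, 0.0901]
ee_rot: [-0.133, 0.991, -0.0, 0.0]
ft_force: [1.7, -5.7, -1.9]
grip_width: 0.575
grasp_force: 42.8
```

```bash
python3 go.py 0.61 0.2455 0.09 0.2685
```

```text
clk 27.15 pos [0.6091 0.2486 0.0901] d [-0.     -0.0033  0.0001] turn [-0.001   0.     -0.0011] F [ 1.7 -5.7 -1.9] M [-1.25 -0.24 -0.01] w 0.575 g 42.8 q7 [-0.68  0.53  0.3   1.55 -0.17  1.09  1.5 ]
```

Converted, 0.0006 m is 0.0012, 0.0003 m is 0.0006.

Emit:
move_arm([
  {"delta_pos": [0,0.0006,0],"turn": [0,0,0],"fingers": 1},
  {"delta_pos": [0,0.0012,0],"turn": [0,0,0],"fingers": 1},
  {"delta_pos": [0,0.0012,0],"turn": [0,0,0],"fingers": 1},
  {"delta_pos": [0,0.0012,0],"turn": [0,0,0],"fingers": 1},
  {"delta_pos": [0,0.0012,0],"turn": [0,0,0],"fingers": 1},
  {"delta_pos": [0,0.0012,0],"turn": [0,0,0],"fingers": 1},
])

```text
clock: 27.9
position: [0.6091, 0.2486, 0.0901]
ee_rot: [-0.133, 0.991, -0.001, 0.0]
ft_force: [1.3, -7.8, -0.9]
grip_width: 0.565
grasp_force: 42.9
```

Converted, 0.0005 m is 0.001.

Emit:
move_arm([
  {"delta_pos": [0,0.001,0],"turn": [0,0,0],"fingers": 1},
  {"delta_pos": [0,0.001,0],"turn": [0,0,0],"fingers": 1},
  {"delta_pos": [0,0.001,0],"turn": [0,0,0],"fingers": 1},
  {"delta_pos": [0,0.001,0],"turn": [0,0,0],"fingers": 1},
  {"delta_pos": [0,0.001,0],"turn": [0,0,0],"fingers": 1},
])

```text
clock: 28.52
position: [0.6091, 0.2486, 0.0901]
ee_rot: [-0.133, 0.991, -0.001, 0.0]
ft_force: [1.1, -9.1, -0.9]
grip_width: 0.573
grasp_force: 42.9
```

About 9 N was held for over half a second. Easing off, opening and retreating upwards.

Converted, -0.0018 m is -0.0036, -0.001 m is -0.002.

Emit:
move_arm([
  {"delta_pos": [0,-0.002,0],"turn": [0,0,0],"fingers": 1},
  {"delta_pos": [0,-0.0036,0],"turn": [0,0,0],"fingers": 1},
  {"delta_pos": [0,-0.0036,0],"turn": [0,0,0],"fingers": 1},
  {"delta_pos": [0,-0.0036,0],"turn": [0,0,0],"fingers": 1},
])

```text
clock: 29.02
position: [0.6091, 0.2486, 0.0901]
ee_rot: [-0.134, 0.991, -0.0, 0.0]
ft_force: [0.5, -5.2, -0.6]
grip_width: 0.569
grasp_force: 42.8
```

Emit:
move_arm([
  {"delta_pos": [0,0,0],"turn": [0,0,0],"fingers": 0.35},
  {"delta_pos": [0,0,0],"turn": [0,0,0],"fingers": 0.2},
  {"delta_pos": [0,0,0],"turn": [0,0,0],"fingers": 0.2},
  {"delta_pos": [0,0,0],"turn": [0,0,0],"fingers": 0.2},
  {"delta_pos": [0,0,0],"turn": [0,0,0],"fingers": 0.2},
])

```text
clock: 29.65
position: [0.609, 0.2491, 0.0901]
ee_rot: [-0.134, 0.991, 0.0, 0.0]
ft_force: [-0.2, 0.5, 0.1]
grip_width: 0.804
grasp_force: 0.0
```

```bash
python3 go.py 0.61 0.2455 0.09 0.2685
```

```text
clk 29.65 pos [0.609  0.2491 0.0901] d [-0.0001 -0.0037  0.0001] turn [ 0.0002  0.0002 -0.0002] F [-0.2  0.5  0.1] M [ 0.04 -0.01  0.01] w 0.804 g 0.0 q7 [-0.68  0.53  0.3   1.55 -0.17  1.09  1.5 ]
```

Released cleanly. I'll retreat up, then back towards the robot and aside so both cameras can see the pan.

Converted, -0.24 m is -0.48, 0.09 m is 0.18.

Emit:
move_arm([
  {"delta_pos": [0,0,-0.02],"turn": [0,0,0],"fingers": 0.2},
  {"delta_pos": [0,0,-0.06],"turn": [0,0,0],"fingers": 0.2},
  {"delta_pos": [0,0,-0.14],"turn": [0,0,0],"fingers": 0.2},
  {"delta_pos": [0,0,-0.22],"turn": [0,0,0],"fingers": 0.2},
  {"delta_pos": [0,-0.08,-0.26],"turn": [0,0,0],"fingers": 0.2},
  {"delta_pos": [0.04,-0.16,-0.26],"turn": [0,0,0],"fingers": 0.2},
  {"delta_pos": [0.08,-0.24,-0.26],"turn": [0,0,0],"fingers": 0.2},
  {"delta_pos": [0.12,-0.32,-0.26],"turn": [0,0,0],"fingers": 0.2},
  {"delta_pos": [0.16,-0.4,-0.26],"turn": [0,0,0],"fingers": 0.2},
  {"delta_pos": [0.18,-0.48,-0.26],"turn": [0,0,0],"fingers": 0.2},
  {"delta_pos": [0.18,-0.48,-0.26],"turn": [0,0,0],"fingers": 0.2},
  {"delta_pos": [0.18,-0.48,-0.26],"turn": [0,0,0],"fingers": 0.2},
])

```text
clock: 31.15
position: [0.586, -0.0057, 0.2211]
ee_rot: [-0.134, 0.991, 0.0, 0.001]
ft_force: [0.8, -0.8, 0.4]
grip_width: 0.798
grasp_force: 0.0
```

```bash
python3 - <<'E'
from h import *
from workcell import camera,get_obs
print(get_obs()["clock"],get_obs()["position"].round(3),get_obs()["ft_force"].round(1))
s=camera("scene");t=camera("top");i=s["color"][190:330,370:520];j=t["color"][130:270,140:290]
for c,p in((s,(437,275)),(t,(198,192))):
    hsv=cv2.cvtColor(c["color"],cv2.COLOR_RGB2HSV)
    q=proj(c,np.array([[.609,.2488,.09]]))[0]
    for th in(70,80,90):
        r=rect(c,comp((hsv[...,2]<th)&(hsv[...,1]<90),q),.09);a=.2685;d=r[:2]-[610,245.5]
        print(r,"pan-frame",np.round([d@[np.cos(a),np.sin(a)],d@[-np.sin(a),np.cos(a)]],1))
cv2.imwrite("pics/end.png",cv2.resize(np.hstack([i,j]),None,fx=2.6,fy=2.6,interpolation=2)[...,::-1])
E
```

```text
31.15 [ 0.586 -0.006  0.221] [ 0.8 -0.8  0.4]
[615.2 248.4 103.   50.3  15.2] pan-frame [5.8 1.4]
[615.2 248.5 103.8  50.7  15.6] pan-frame [5.8 1.5]
[615.3 248.6 104.4  52.   15.2] pan-frame [5.9 1.6]
[597.3 267.2 132.9 102.4  15.7] pan-frame [-6.5 24.3]
[562.9 257.2 204.6 102.9  15.1] pan-frame [-42.3  23.8]
[794.4  75.2  80.2  25.9   9.8] pan-frame [ 132.6 -213.1]
```

View pics/end.png

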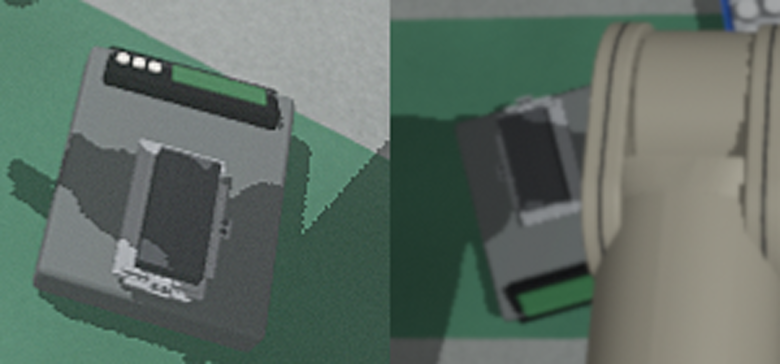

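The scene view (left half) shows the block square on the pan at about (180,210), against both the end lip and the side lip with no overhang. Its yaw reads 15.2–15.6°, against about 15.4° for the scale, and the arm is clear of everything.

```bash
python3 -c "from workcell import hand_in;print(hand_in())"
```

```text
the job is handed in; nothing more can be done
None
```

The block is on the pan, pressed against the end stop (about 8.5 N measured at the tool) and then the side stop (about 9 N), released lying square, and the job was handed in at about 31 s; no verdict was returned.

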